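# Load the bar checking stand

## Robot

A 6-joint arm with a two-finger parallel gripper is mounted at the origin on a cart in front of the work surface, level with it; the furniture and walls round the work are solid. World frame = base frame: x ahead of the robot, y to its left, z up, the work surface at z = 0. Lengths are in m, angles in rad, forces in N, time in s.
With the tool pointing down it reaches from about 0.3 to 0.75 m from the base axis. Payload 8.5 kg.
Tool frame: the origin (TCP) lies midway between the tips of the shut fingers; the grasp point (between the pads) lies 19 mm behind it; z points along the fingers, y is the direction in which the jaws open and shut (so a half turn about z gives the same grasp; the last joint's range is limited). The gripper opens to 88 mm and grips with 3 to 60 N. Pads are 18 mm wide; open, the fingers measure 123 mm over their backs; the gripper's body (75 mm by 187 mm) begins 45 mm behind the grasp point.
Start: joints at [1.099, 0.381, 1.297, -0, 1.464, -0.215], TCP at [0.14, 0.532, 0.218] pointing down, gripper open.
Joint ranges: [-3.11, 3.11], [-0.89, 2.33], [0.22, 2.48], [-1.42, 4.56], [0.17, 2.85], [-2.88, 2.88]. Speed limits (rad/s): [2.39, 2.39, 3.14, 3.14, 3.14, 3.14].

## Interface

Orientations are given as a rotation vector (axis times angle).
In Python, from rig import env gives the robot as it stands.
- The arm moves only by the shell command python3 -m creep 'ROWS'. ROWS is a JSON object of lists of equal length, an entry for each row: "translation": the shift along the world's x, y, z in mm, a list of three; "rot": the turn, a rotation vector about the world's x, y, z in degrees, a list of three; "gripper": the closure in counts, from 0 (fully open) to 255 (shut). In form: {"translation": [[tx, ty, tz], ...], "rot": [[rx, ry, rz], ...], "gripper": [gripper, ...]}. A call has 1 to 12 rows; each row shifts and turns the commanded pose from where the row before left it; what a row does not reach is not made up. A row lasts 1/10 s, in which the tool goes at most 50 mm and 8.59 degrees, less where a joint would pass 70% of its speed; a pose out of reach is approached as far as the arm can. A call is refused whole if a number of a shift passes 50 or a number of a turn 8.59, either way. A call with a gripper value outside its range is refused whole. The fingers move at their own pace and stop on an object; the grip force is fixed at half the most. Time passes only in rows, so rows that do not move let the fingers close. It gives the time, the measured TCP pose, the force and the opening at its end, in the units of the state.
- env.state(): the state, without advancing time (a new reading comes with each control period).
- env.camera(name): name is "scene" or "top" or "wrist"; returns the picture (420x560x3 uint8, blue, green, red); there is no depth.
- env.camera_info(name): a dict with "fx", "fy", "cx", "cy" (pixels), "dist" ([k1, k2, p1, p2, k3] as OpenCV has them; the pictures are not rectified), "cam_to_world" (4x4, takes a point from camera to world coordinates). Camera axes: x right, y down, z forward; pixel columns grow to the right and rows downward; lengths in m; the calibration is good to about 2 mm. A picture is of the moment at which its call begins: read the wrist's pose just before it. camera_info takes no time and is no camera call; for the wrist camera it gives the pose at the moment of the call.
- env.sign_off(): hands the job in, once; it reports no verdict.
The state is a dict: "clock": time; "joint_pos": joint angles; "qd": joint speeds; "effort": joint torques, N m; "eef_pos": TCP position; "orientation": TCP orientation; "force": force on the tool from outside, world axes, zero at the start; "moment": the same for the moment, N m; "opening": opening from 0.0 (shut) to 1.0 (fully open).
Only numpy, scipy, OpenCV 4.12 (cv2) and the standard library are available. Lean on these libraries where they do the work, as an engineer would, in place of code of your own. Each camera call takes 0.05 s, during which the arm holds its last target.

## Task

Take the ground steel bar from its vee rest, lay it centrally across the two rails of the checking stand, in the notch near their front ends, and let go of it. Then roll it slowly along the rails by pushing its side gently, never gripping it, until it has gone right under the two rollers of the sprung fork and lies home against the stop, where the fork holds it. Do not force it against the stop, and leave the other things on the bench alone.

Things in the scene. Friction and masses are not known exactly. Their poses are not given: they have to be found in the camera images.
- bar: Loose smooth ground steel bar, 32 mm diameter, 100 mm long, 0.5 to 0.75 kg (friction about 0.3). Origin at its middle, on its axis; y along the bar (x and z turn as it rolls). It starts in the rest, axis 36.6 mm above the bench. Once on the rails past the notch it must not be gripped, nor pushed with more than 18 N.
- bar_rest: Fixed aluminium rest of the bar: foot 62 x 100 mm, 7 mm thick, with two upright vee saddles, tops at 35 mm, 73 mm clear between them. Origin at the centre of the underside, y along the bar, z up. Between the saddles there is room for a gripper's fingers on both sides of the bar, down to the foot.
- stand: Fixed bar checking stand. Origin on the bench below the notch; x along the rails from notch to stop (away from the robot), z up. Grey base plate x -45 to 191 mm, 104 mm wide, top at 12 mm. Two steel rails along x at y = -36 and +36 mm, 14 mm wide, tops at 26 mm, 58 mm clear between them, down to the plate. A bar on the rails (axis at 42 mm) rolls and coasts almost freely.
- notch (a point): Point on the stand: where the bar's middle is when it lies in the loading notch, an 8 mm wide cut across both rails (41.5 mm above the bench, x = 0 of the stand). Axes as the stand's; the bar lies along y. Pushing the bar out of the notch takes 3 to 6 N.
- head_mean (a point): Point on the stand (x = 60 mm, z = 58 mm): MEAN place of the rollers' common axis. Fork and stop sit on one head, a block between the rails, clamped by hand: the true roller axis is up to 14 mm nearer to or farther from the notch, not measured. A bar home against the stop (steel plate, 54 mm wide, top at 49 mm) has its axis 8 mm beyond the true roller axis.
- hold_fork (a joint): Angle of the sprung fork, 0 = down: prongs at y = -32 and 32 mm of the stand, 10 mm wide, tops at 72 mm, crossbar 35 mm behind the rollers; a pusher under 50 mm wide passes between. The bar meets the rollers 14 mm before their axis; pushing it under takes 6 to 11 N, falling to 0 at the axis (about 0.061); left there it may stay. Home at the stop, 8 mm on: about 0.037; the push then rises sharply.
- brass_disc: Bystander: yellowish metal disc standing on the bench, 36 mm in diameter, 30 mm high; origin at the centre of its underside. Leave it.
- screwdriver: Bystander: screwdriver on the bench, 165 mm long, 22 mm thick; origin at the middle of its underside. Leave it.
- marker: Bystander: felt marker on the bench, 130 mm long, 16 mm thick; origin at the middle of its underside. Leave it.
Mind the look-alikes: they are no part of the job. What is shaped like the bar but blue is not meant.

How it is judged:
On the way, in this order (a step that is already met when the one before it is completed fails the run):
1. the bar is laid across both rails in the notch and let go (x of bar in the frame of stand between -0.006 and 0.006 m and y of bar in the frame of stand between -0.012 and 0.012 m and z of bar in the frame of stand between 0.038 and 0.044 m and contact force between the fingers and bar below 0.2 N and linear speed of bar below 0.02 m/s), for 0.2 s.
2. the bar has lifted the fork and passes under its rollers (value of joint hold_fork above 0.055 rad and contact force between bar and stand above 0.5 N).
At the end, for the whole second after the job is handed in: the bar lies at rest on both rails, square across them (within 0.08 rad) and within 14 mm of the middle, beyond the fork's rollers and home against the stop: the fork is held up at 0.024 to 0.050 rad (value of joint hold_fork between 0.024 and 0.05 rad and x of bar in the frame of stand between 0.05 and 0.086 m and y of bar in the frame of stand between -0.014 and 0.014 m and z of bar in the frame of stand between 0.038 and 0.046 m and angle between the y axis of bar and the y axis of stand, either way round below 0.08 rad and linear speed of bar below 0.01 m/s); the robot touches nothing.
It fails at once if the bar, on the rails past the notch, is pushed or gripped with more than 18 N (x of bar in the frame of stand above 0.015 m and z of bar in the frame of stand below 0.06 m and horizontal distance between bar and stand below 0.15 m and contact force between any of the arm, the fingers and bar above 18 N).
It fails at once if the bar runs along the rails faster than 0.3 m/s (x of bar in the frame of stand above 0.015 m and z of bar in the frame of stand below 0.05 m and horizontal distance between bar and stand below 0.15 m and linear speed of bar above 0.3 m/s).
It fails at once if the brass disc, the screwdriver or the marker is moved by more than 15 mm (distance of any of brass_disc, screwdriver, marker from where it was at the start of the episode above 0.015 m).
It also fails if it takes over 72 s, if anything falls off the work surface, if the arm or the gripper's body presses on something with over 40 N, if the wrist force passes 120 N, or if a joint passes its speed limit or range.

## Working session

There is one attempt and no reset: what is moved stays moved. The work goes in short steps, Python scripts to look and compute and a shell command to move; the robot and the scene stay as the last step left them, time stands still between calls to the robot, and variables do not carry over. Pictures are saved under pics/ and viewed, and the job is handed in when it is done.

```bash
mkdir -p pics; ls; python3 - <<'E'
from rig import env
import cv2
for n in ["scene","top","wrist"]:
    im=env.camera(n); cv2.imwrite(f"pics/{n}0.png",im)
    i=env.camera_info(n); print(n,i['fx'],i['fy'],i['cx'],i['cy'],i['dist']); print(i['cam_to_world'])
print(env.state())
E
```

```text
pics
scene 515.3039605362262 515.3039605362262 279.43139471581617 207.27385335981091 [-0.15924898  0.          0.          0.          0.        ]
[[-0.86129765 -0.33690486  0.3803439   0.13967547]
 [-0.50773229  0.59918622 -0.61901841  0.54014805]
 [-0.01934652 -0.72627198 -0.68713516  0.75801438]
 [ 0.          0.          0.          1.        ]]
top 415.63234367152063 415.63234367152063 280.3374032167792 207.76257462865328 [-0.06633947  0.          0.          0.          0.        ]
[[ 0.02674641 -0.99899279  0.03602828  0.48558222]
 [-0.99958394 -0.02633821  0.01175754 -0.06435077]
 [-0.01079678 -0.03632776 -0.9992816   0.94236519]
 [ 0.          0.          0.          1.        ]]
wrist 334.4069121269286 334.4069121269286 279.08922712786796 204.95999994200056 [-0.0051505  0.         0.         0.         0.       ]
[[ 0.25471153  0.92810681  0.27155071  0.06982851]
 [ 0.96701599 -0.24404075 -0.07296698  0.55067015]
 [-0.00145171  0.28117941 -0.95965412  0.38397905]
 [ 0.          0.          0.          1.        ]]
{'clock': 0.15, 'joint_pos': array([ 1.09869627e+00,  3.81061929e-01,  1.29800074e+00,  8.84775642e-06,
        1.46360101e+00, -2.15294278e-01]), 'qd': array([ 0.00016914, -0.00247522, -0.00283948,  0.00056853, -0.00150372,
        0.00072298]), 'effort': array([ 2.08053636e-03, -4.38087559e+01, -2.24617445e+01,  7.13382661e-02,
        3.43331590e-02, -6.86422277e-05]), 'eef_pos': array([0.1395908 , 0.53176473, 0.21799748]), 'orientation': array([-4.02236181e-01, -3.11536329e+00,  1.57913451e-03]), 'force': array([0.01725611, 0.33090608, 0.16672307]), 'moment': array([-0.01596238,  0.05936862,  0.03972233]), 'opening': 1.0017449016337723}
```

View pics/scene0.png

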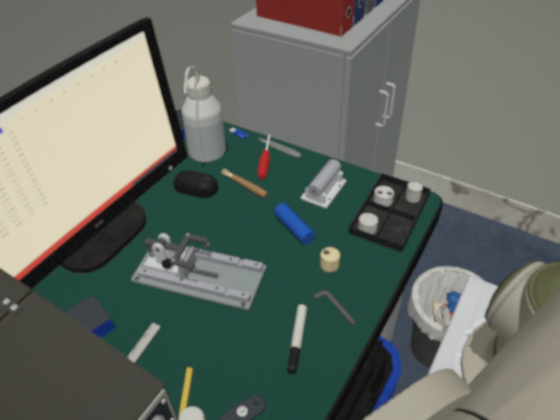

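View pics/top0.png

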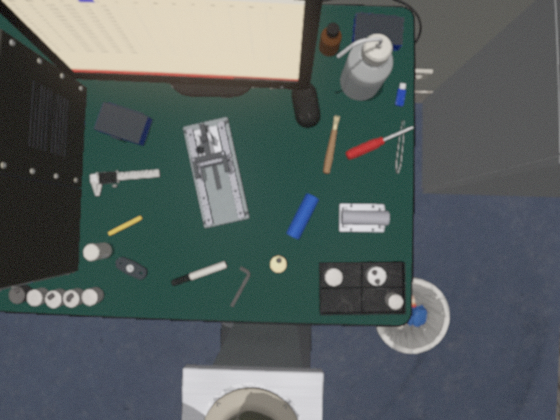

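View pics/wrist0.png

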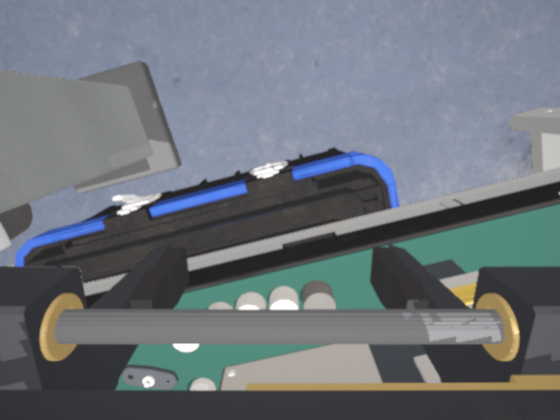

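```bash
cat > h.py <<'E'
import numpy as np, cv2
from rig import env
def ray(name_or_info,px):
    i=env.camera_info(name_or_info) if isinstance(name_or_info,str) else name_or_info
    K=np.array([[i['fx'],0,i['cx']],[0,i['fy'],i['cy']],[0,0,1.]])
    p=cv2.undistortPoints(np.array([[px]],float),K,np.array(i['dist'],float))[0,0]
    T=np.array(i['cam_to_world']); d=T[:3,:3]@np.array([p[0],p[1],1]); return T[:3,3],d
def plane(n,px,z):
    o,d=ray(n,px); return o+d*(z-o[2])/d[2]
def proj(n,P):
    i=env.camera_info(n) if isinstance(n,str) else n
    K=np.array([[i['fx'],0,i['cx']],[0,i['fy'],i['cy']],[0,0,1.]])
    W=np.linalg.inv(np.array(i['cam_to_world'])); P=np.atleast_2d(P).astype(float)
    return cv2.projectPoints(P,cv2.Rodrigues(W[:3,:3])[0],W[:3,3],K,np.array(i['dist'],float))[0][:,0]
E
python3 - <<'E'
import cv2
im=cv2.imread('pics/top0.png'); s=cv2.imread('pics/scene0.png')
cv2.imwrite('pics/c1.png',cv2.resize(im[105:240,170:260],None,fx=4.4,fy=4.4,interpolation=cv2.INTER_CUBIC))
cv2.imwrite('pics/c2.png',cv2.resize(im[180:250,270:400],None,fx=6,fy=6,interpolation=cv2.INTER_CUBIC))
cv2.imwrite('pics/c3.png',cv2.resize(s[220:310,125:275],None,fx=5.3,fy=5.3,interpolation=cv2.INTER_CUBIC))
cv2.imwrite('pics/c4.png',cv2.resize(s[150:215,290:360],None,fx=8,fy=8,interpolation=cv2.INTER_CUBIC))
E
```

```text
(no output)
```

View pics/c1.png

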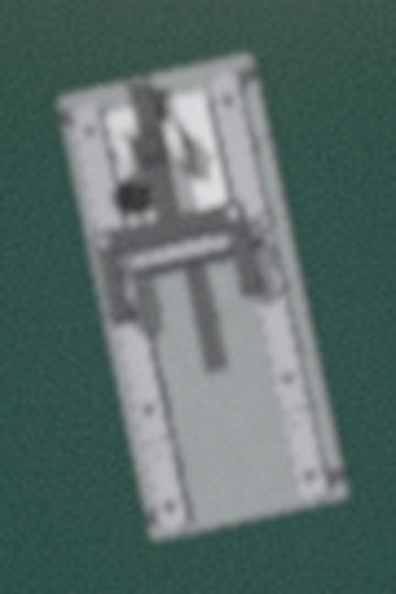

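View pics/c2.png

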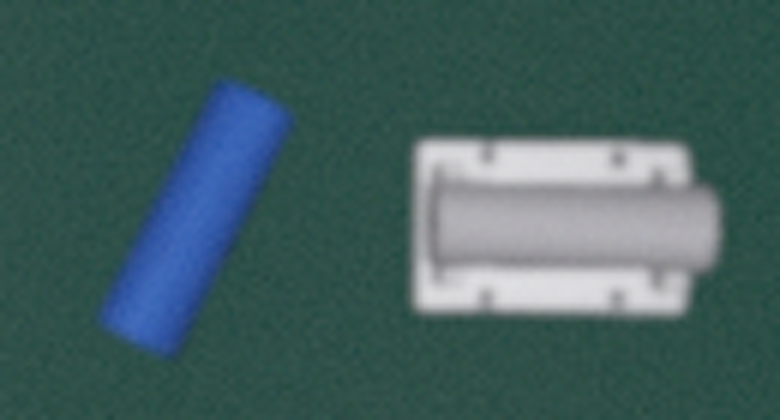

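View pics/c3.png

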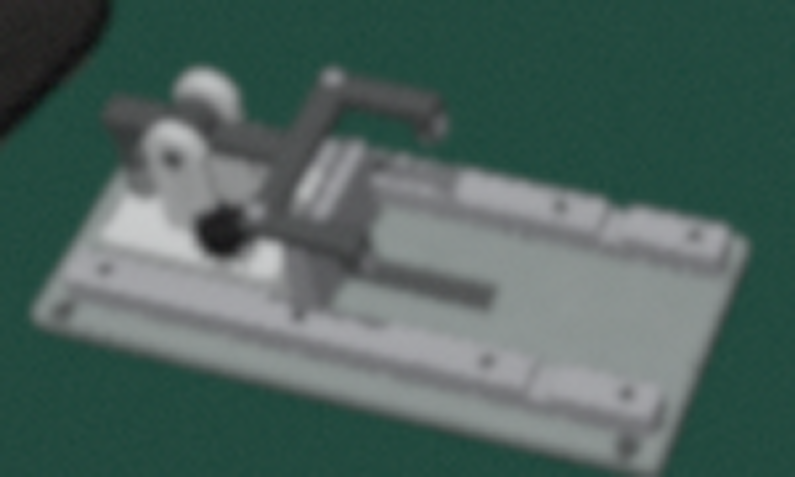

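View pics/c4.png

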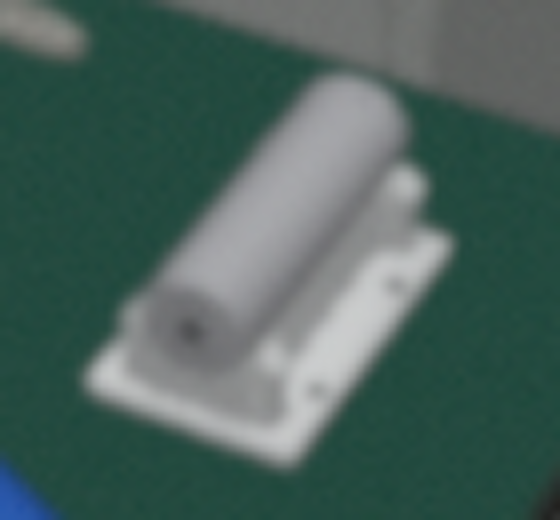

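```bash
python3 - <<'E'
from h import *
im=cv2.imread('pics/top0.png')
hsv=cv2.cvtColor(im,cv2.COLOR_BGR2HSV)
def world(px,z): return np.array([plane('top',p,z)[:2] for p in px])
m=((hsv[...,1]<70)).astype(np.uint8)
for nm,(y0,y1,x0,x1),z in [('stand',(105,240,170,260),.012),('rest',(180,250,330,400),.007)]:
    k=np.zeros_like(m);k[y0:y1,x0:x1]=m[y0:y1,x0:x1]
    cs,_=cv2.findContours(k,cv2.RETR_EXTERNAL,cv2.CHAIN_APPROX_NONE)
    c=max(cs,key=cv2.contourArea)[:,0]
    w=world(c,z)*1000
    r=cv2.minAreaRect(w.astype(np.float32)); print(nm,len(c),r,cv2.boxPoints(r).tolist())
def cw(pts,s,o,z): return world(np.array(pts)/s+np.array(o)-0.4,z)*1000
c=cw([(57,97),(250,52),(350,492),(150,541)],4.4,(170,105),.012)
print(c.round(1),c.mean(0)); 
f=(c[0]+c[1]-c[2]-c[3])/2; print('len',np.linalg.norm(f),'ang',np.degrees(np.arctan2(f[1],f[0])))
c2=cw([(415,138),(690,140),(690,315),(415,315)],6,(270,180),.007); print('foot',c2.round(1),c2.mean(0))
b=cw([(438,185),(438,268),(715,185),(715,270)],6,(270,180),.0366); print('bar',b.round(1),b.mean(0))
# scene view bar: near end hub and plate corners
sc=np.array([(750,240),(658,472),(35,318)])/5.3+np.array([125,220])-.4
print('scene plate',[ (plane('scene',p,.012)*1000).round(1)[:2] for p in sc])
p=np.array((190,328))/8+np.array([290,150])-.4
print('scene bar near end hub',plane('scene',p,.0366)*1000)
sc=np.array([(452,240),(293,465),(88,380)])/8+np.array([290,150])-.4
print('scene foot',[ (plane('scene',p,.007)*1000).round(1)[:2] for p in sc])
E
```

```text
stand 293 ((597.1776123046875, 95.08364868164062), (242.46702575683594, 109.61398315429688), 14.269640922546387) [[466.1754150390625, 118.31733703613281], [493.1937255859375, 12.085336685180664], [728.1798095703125, 71.84996032714844], [701.1614990234375, 178.0819549560547]]
rest 149 ((502.56805419921875, -242.05599975585938), (118.3653564453125, 68.87239074707031), 89.83258056640625) [[467.9590759277344, -301.1378173828125], [536.8311767578125, -301.33905029296875], [537.177001953125, -182.97418212890625], [468.304931640625, -182.77294921875]]
[[698.  174.1]
 [723.4  74.6]
 [497.9  16. ]
 [470.1 117.5]] [597.34713232  95.52524326]
len 233.8924840244852 ang 14.252128744964793
foot [[ 534.4 -184.6]
 [ 536.4 -288.2]
 [ 470.7 -289.5]
 [ 468.1 -186.1]] [ 502.38971249 -237.10141848]
bar [[ 516.  -189.5]
 [ 485.9 -190.2]
 [ 518.6 -290.6]
 [ 487.7 -291.2]] [ 502.05736159 -240.37725064]
scene plate [array([494.1,  16.8]), array([468. , 117.7]), array([694.8, 174.4])]
scene bar near end hub [ 502.62698396 -188.84271036   36.6       ]
scene foot [array([ 470.7, -287.8]), array([ 468.3, -183.8]), array([ 531.7, -186.5])]
```

```bash
python3 - <<'E'
import cv2
from h import *
im=cv2.imread('pics/top0.png'); s=cv2.imread('pics/scene0.png')
a=cv2.resize(im[0:320,0:170],None,fx=1.8,fy=1.8); b=cv2.resize(s[240:420,0:220],None,fx=1.9,fy=1.9)
c=np.zeros((600,760,3),np.uint8); c[:a.shape[0],:a.shape[1]]=a; c[:b.shape[0],320:320+b.shape[1]]=b
cv2.imwrite('pics/c5.png',cv2.convertScaleAbs(c,alpha=1.8,beta=20))
E
```

```text
(no output)
```

View pics/c5.png

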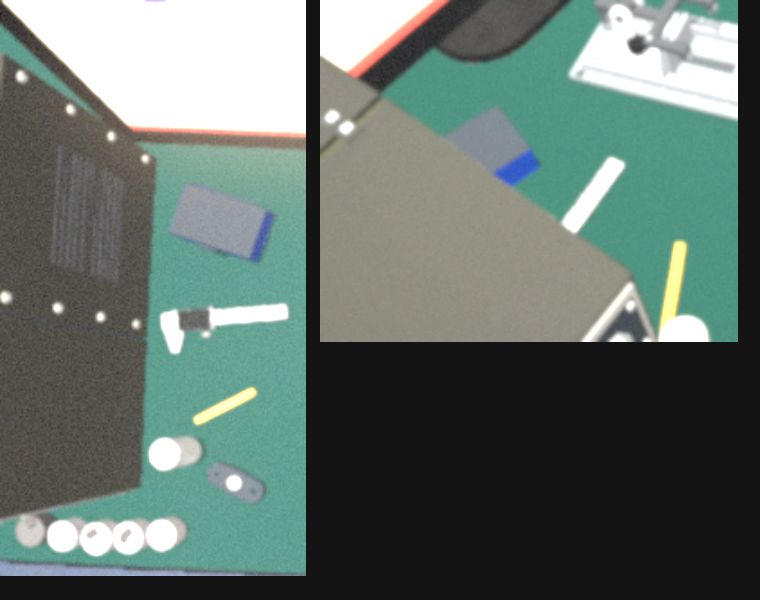

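Bar: grey cylinder at top px (363,217), in the white rest; the blue cylinder at (302,217) is the look-alike. Bar is about (502,-239), and the notch about (526,77) with stand yaw 14.25°. Moving toward the bar, keeping clear of the tall black box (corner at top px (78,270)).

```bash
python3 -m creep '{"translation":[[15,-33,0],[15,-33,0],[15,-33,0],[15,-33,0],[15,-33,0],[15,-33,0],[15,-33,0],[15,-33,0],[23,-28,0],[23,-28,0],[23,-28,0],[23,-28,0]],"rot":[[0,0,-3.1],[0,0,-3.1],[0,0,-3.1],[0,0,-3.1],[0,0,-3.1],[0,0,-3.1],[0,0,-3.1],[0,0,-3.1],[0,0,-3.1],[0,0,-3.1],[0,0,-3.1],[0,0,-3.1]],"gripper":[0,0,0,0,0,0,0,0,0,0,0,0]}'
python3 -m creep '{"translation":[[23,-28,0],[23,-28,0],[10,-34,0],[10,-34,0],[10,-34,0],[10,-34,0],[10,-34,0],[10,-34,0],[10,-34,0],[10,-34,0],[10,-34,0],[10,-34,0]],"rot":[[0,0,-3.1],[0,0,-3.1],[0,0,-3.1],[0,0,-3.1],[0,0,-3.1],[0,0,-3.1],[0,0,-3.1],[0,0,-3.1],[0,0,-3.1],[0,0,-3.1],[0,0,-3.1],[0,0,-3.1]],"gripper":[0,0,0,0,0,0,0,0,0,0,0,0]}'
python3 - <<'E'
from h import *
s=env.state(); print(s['clock'],s['eef_pos'],s['orientation'],s['joint_pos'],s['force'])
i=env.camera_info('wrist'); im=env.camera('wrist'); cv2.imwrite('pics/w1.png',im); np.save('w1.npy',i['cam_to_world'])
print(proj(i,[[.5018,-.239,.0366],[.501,-.189,.0366],[.503,-.289,.0366]]).round(0))
E
```

```text
clock: 1.35
eef_pos: [0.3523, 0.1546, 0.2184]
orientation: [-1.379, -2.823, -0.0]
force: [0.1, 1.0, -0.2]
opening: 1.0
clock: 2.55
eef_pos: [0.4978, -0.2415, 0.2182]
orientation: [-2.206, -2.236, 0.0]
force: [0.2, -0.3, -0.4]
opening: 0.997
2.55 [ 0.49780579 -0.24146692  0.21819943] [-2.20649042e+00 -2.23552667e+00  3.52225931e-05] [-6.65646197e-01  3.86829335e-01  1.28820137e+00  3.95157108e-05
  1.46710614e+00 -6.78723563e-01] [ 0.20898071 -0.30362668 -0.41164479]
[[283. 176.]
 [283. 128.]
 [283. 221.]]
```

View pics/w1.png

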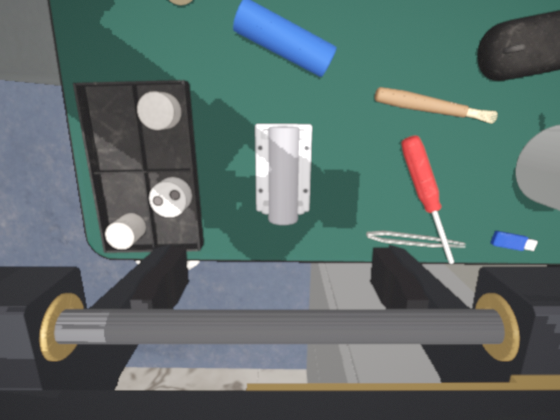

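```bash
python3 -m creep '{"translation":[[4.5,2.5,-30],[0,0,-40],[0,0,-40],[0,0,-30],[0,0,-25],[0,0,-20],[0,0,-15],[0,0,0],[0,0,0]],"rot":[[0,0,0.4],[0,0,0],[0,0,0],[0,0,0],[0,0,0],[0,0,0],[0,0,0],[0,0,0],[0,0,0]],"gripper":[0,0,0,0,0,0,0,0,0]}'
python3 - <<'E'
from h import *
im=env.camera('scene'); cv2.imwrite('pics/s1.png',cv2.resize(im[120:260,260:420],None,fx=4,fy=4))
E
```

```text
clock: 3.5
eef_pos: [0.5023, -0.2375, 0.0187]
orientation: [-2.196, -2.246, 0.0]
force: [-0.5, -0.4, 0.4]
opening: 1.0
```

View pics/s1.png

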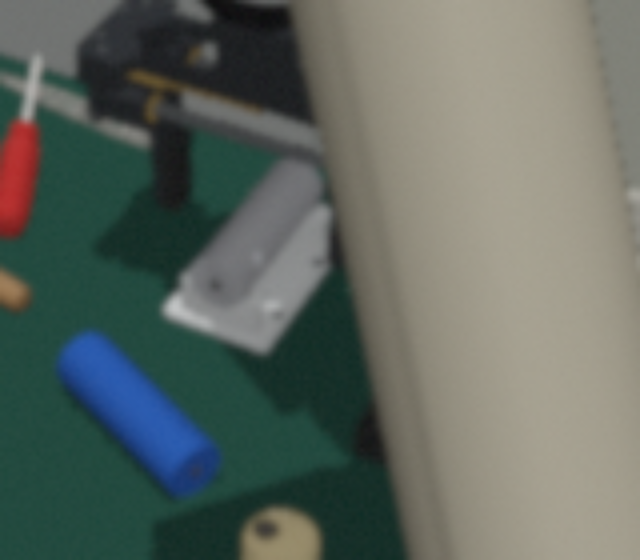

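The fingers straddle the bar between the saddles. Closing.

```bash
python3 -m creep '{"translation":[[0,-1.5,-1],[0,0,0],[0,0,0],[0,0,0],[0,0,0],[0,0,0],[0,0,0],[0,0,0]],"rot":[[0,0,0],[0,0,0],[0,0,0],[0,0,0],[0,0,0],[0,0,0],[0,0,0],[0,0,0]],"gripper":[255,255,255,255,255,255,255,255]}'
python3 -m creep '{"translation":[[0,0,0],[0,0,0],[0,0,0],[0,0,0]],"rot":[[0,0,0],[0,0,0],[0,0,0],[0,0,0]],"gripper":[255,255,255,255]}'
```

```text
clock: 4.35
eef_pos: [0.5019, -0.239, 0.0175]
orientation: [-2.196, -2.246, 0.001]
force: [-1.7, -0.7, 0.4]
opening: 0.348
clock: 4.75
eef_pos: [0.5019, -0.239, 0.0174]
orientation: [-2.196, -2.246, 0.0]
force: [-2.6, -0.5, 2.5]
opening: 0.347
```

```bash
python3 -m creep '{"translation":[[0,0,8],[0,0,15],[0,0,25],[0,0,30],[0,0,30],[0,0,25],[0,0,0]],"rot":[[0,0,0],[0,0,0],[0,0,0],[0,0,0],[0,0,0],[0,0,0],[0,0,0]],"gripper":[255,255,255,255,255,255,255]}'
python3 - <<'E'
from h import *
i=env.camera_info('wrist'); im=env.camera('wrist'); cv2.imwrite('pics/w2.png',im); s=env.state();print(s['eef_pos'],s['opening'],s['force'])
e=s['eef_pos']; p=e+[0,0,.019]
print(proj(i,[p,p+[0,.05,0],p-[0,.05,0],p+[0,.05,.016],p-[0,.05,-.016]]).round(0))
cv2.imwrite('pics/s2.png',env.camera('scene'))
E
```

```text
clock: 5.45
eef_pos: [0.5034, -0.2396, 0.1533]
orientation: [2.192, 2.242, 0.002]
force: [0.7, -0.4, -6.2]
opening: 0.343
[ 0.50252561 -0.23903289  0.15091112] 0.349195809028008 [-0.25165308 -0.02720377 -7.25530336]
[[277. 261.]
 [279. 159.]
 [275. 346.]
 [279. 165.]
 [275. 369.]]
```

View pics/w2.png

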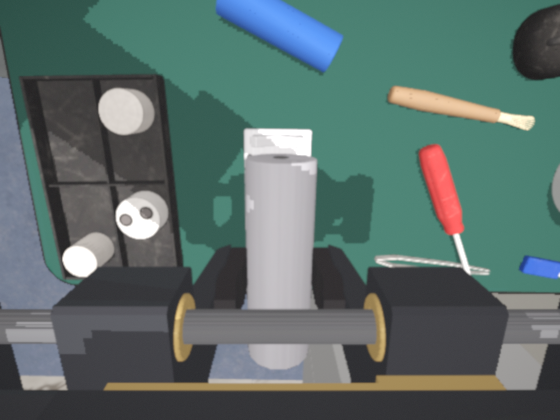

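View pics/s2.png

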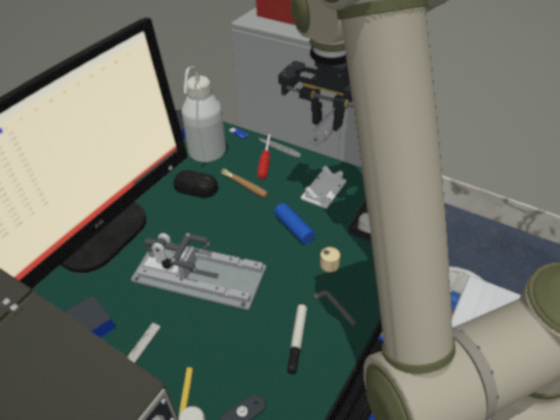

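```bash
python3 - <<'E'
from h import *
for p in [(533,367),(607,218)]:
    q=np.array(p)/5.3+np.array([125,220])-.4
    print(plane('scene',q,.026)*1000)
c,s=np.cos(np.radians(14.25)),np.sin(np.radians(14.25))
for y in (36,-36): print('expected',526.1-s*y,77.3+c*y)
E
python3 -m creep '{"translation":[[0,20,10],[0,35,10],[2,35,0],[2,35,0],[2,30,0],[2,15,0],[0,0,0]],"rot":[[0,0,0],[0,0,2],[0,0,2],[0,0,2],[0,0,2],[0,0,2],[0,0,3]],"gripper":[255,255,255,255,255,255,255]}'
python3 - <<'E'
from h import *
i=env.camera_info('wrist'); im=env.camera('wrist'); cv2.imwrite('pics/w3.png',im); s=env.state();print(s['eef_pos'],s['orientation'])
import pickle; pickle.dump({k:i[k] for k in i},open('w3.pkl','wb'))
c,s=np.cos(np.radians(14.25)),np.sin(np.radians(14.25))
def S(x,y,z): return [.5261+c*x-s*y,.0773+s*x+c*y,z]
print(proj(i,[S(0,.029,.026),S(0,-.029,.026),S(0,.043,.026),S(0,-.043,.026),S(-.045,-.052,.012)]).round(0))
E
```

```text
[521.7443353  110.63367866  26.        ]
[536.70875365  43.07258275  26.        ]
expected 517.2384814509563 112.19231274944315
expected 534.9615185490437 42.40768725055684
clock: 6.25
eef_pos: [0.5097, -0.0666, 0.1695]
orientation: [-1.92, -2.483, 0.0]
force: [0.3, -1.1, -6.2]
opening: 0.346
[ 0.5098319  -0.0677287   0.16953697] [-1.91822897e+00 -2.48565790e+00  9.36985335e-04]
[[343. -10.]
 [339.  67.]
 [344. -30.]
 [338.  84.]
 [286.  95.]]
```

View pics/w3.png

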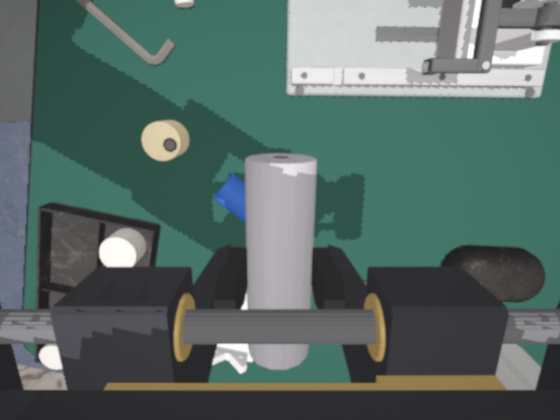

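```bash
python3 - <<'E'
import cv2
im=cv2.imread('pics/w3.png')
cv2.imwrite('pics/c6.png',cv2.resize(im[0:105,280:420],None,fx=5.6,fy=5.6,interpolation=cv2.INTER_CUBIC))
E
```

```text
(no output)
```

View pics/c6.png

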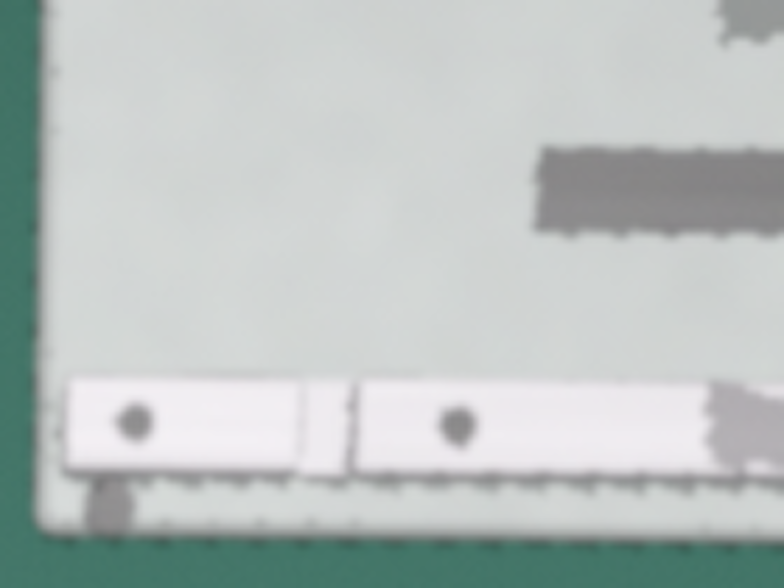

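```bash
python3 -m creep '{"translation":[[0,30,0],[0,35,0],[0,15,0],[0,0,0]],"rot":[[0,0,-0.5],[0,0,0],[0,0,0],[0,0,0]],"gripper":[255,255,255,255]}'
python3 - <<'E'
from h import *
i=env.camera_info('wrist'); im=env.camera('wrist'); cv2.imwrite('pics/w4.png',im); s=env.state();print(s['eef_pos'],s['orientation'])
import pickle; pickle.dump({k:i[k] for k in i},open('w4.pkl','wb'))
c,s=np.cos(np.radians(14.15)),np.sin(np.radians(14.15))
def S(x,y,z): return [.5261+c*x-s*y,.0775+s*x+c*y,z]
print(proj(i,[S(0,.036,.026),S(0,-.036,.026),S(-.045,.052,.012),S(-.045,-.052,.012),S(.06,-.032,.058),S(.06,.032,.058)]).round(1))
E
```

```text
clock: 6.7
eef_pos: [0.5098, 0.0123, 0.1699]
orientation: [-1.936, -2.473, 0.001]
force: [-0.2, -0.6, -6.2]
opening: 0.346
[0.51004053 0.01115772 0.16997836] [-1.93728673e+00 -2.47246802e+00  1.21698111e-03]
[[314.8  79.9]
 [312.9 162.2]
 [263.6  62.5]
 [265.5 176.3]
 [388.5 163.2]
 [395.6  81.8]]
```

View pics/w4.png

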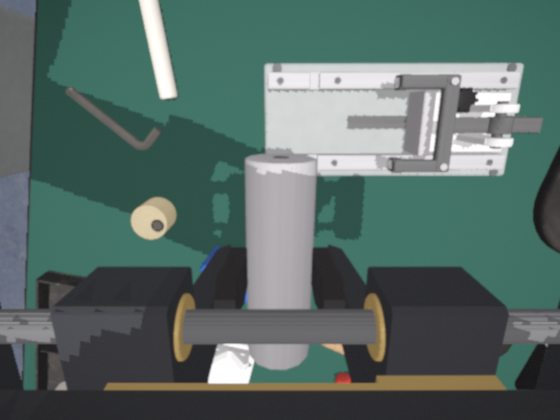

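```bash
python3 - <<'E'
import cv2
im=cv2.imread('pics/w4.png')
cv2.imwrite('pics/c7.png',cv2.resize(im[55:185,255:415],None,fx=4.6,fy=4.6,interpolation=cv2.INTER_CUBIC))
cv2.imwrite('pics/c8.png',cv2.resize(im[55:185,380:550],None,fx=4.6,fy=4.6,interpolation=cv2.INTER_CUBIC))
E
```

```text
(no output)
```

View pics/c7.png

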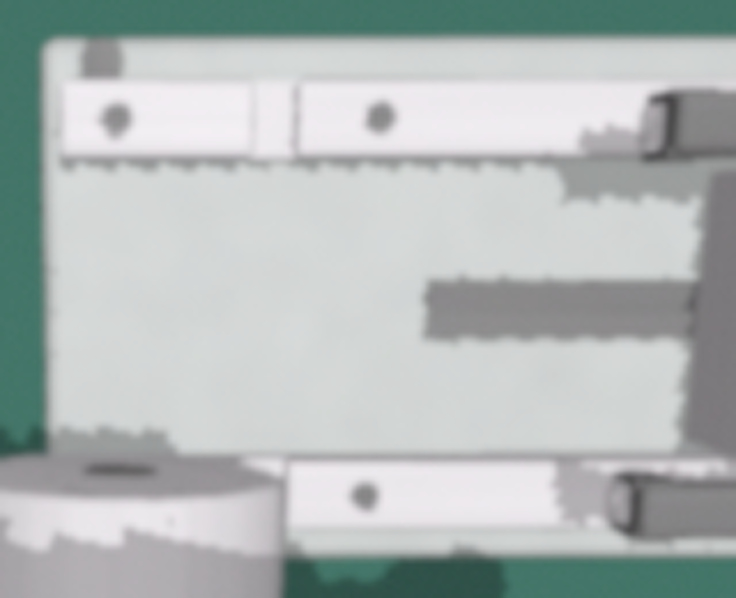

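View pics/c8.png

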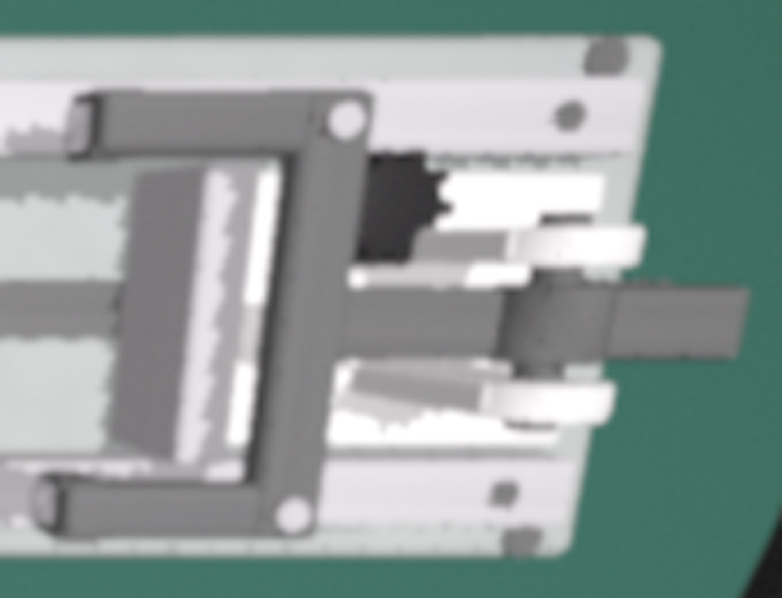

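```bash
python3 -m creep '{"translation":[[5,22,0],[6,24,0],[5,20,0],[0,0,-25],[0,0,-35],[0,0,-35],[0,0,-25],[0,0,-10],[0,0,-5],[0,0,0],[0,0,0]],"rot":[[0,0,0.3],[0,0,0],[0,0,0],[0,0,0],[0,0,0],[0,0,0],[0,0,0],[0,0,0],[0,0,0],[0,0,0],[0,0,0]],"gripper":[255,255,255,255,255,255,255,255,255,255,255]}'
python3 - <<'E'
from h import *
s=env.state();print(s['eef_pos'],s['orientation'],s['force'])
e=s['eef_pos']; c,sn=np.cos(np.radians(14.15)),np.sin(np.radians(14.15)); d=e[:2]-[.5261,.0775]; print('stand xy',(c*d[0]+sn*d[1])*1000,(-sn*d[0]+c*d[1])*1000)
im=env.camera('wrist'); cv2.imwrite('pics/w5.png',im)
im=env.camera('scene'); cv2.imwrite('pics/s5.png',cv2.resize(im[200:320,110:290],None,fx=4.2,fy=4.2,interpolation=cv2.INTER_CUBIC))
E
```

```text
clock: 7.85
eef_pos: [0.527, 0.0767, 0.0365]
orientation: [1.931, 2.475, 0.002]
force: [-0.3, -0.5, -6.5]
opening: 0.349
[0.52697694 0.07667411 0.03654535] [1.93143384e+00 2.47539054e+00 1.77401335e-03] [-0.29749328 -0.48554384 -6.52418121]
stand xy 0.6484382874610679 -1.0152099565050898
```

View pics/w5.png

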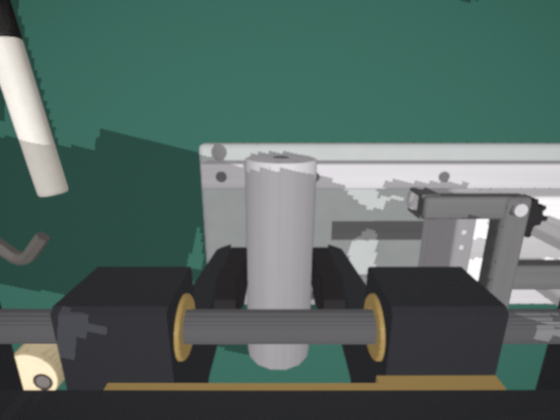

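View pics/s5.png

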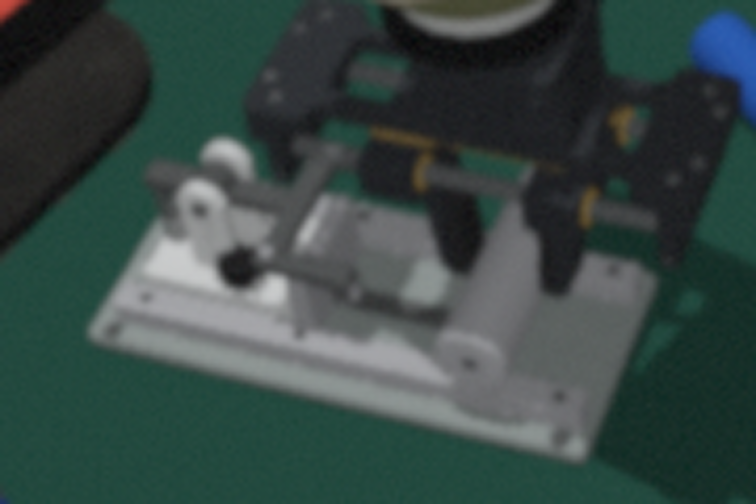

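```bash
python3 -m creep '{"translation":[[-0.6,0.8,-4],[0,0,-4],[0,0,-3],[0,0,-2],[0,0,0],[0,0,0]],"rot":[[0,0,0],[0,0,0],[0,0,0],[0,0,0],[0,0,0],[0,0,0]],"gripper":[255,255,255,255,255,255]}'
python3 -m creep '{"translation":[[0,0,-0.6],[0,0,-0.5],[0,0,0]],"rot":[[0,0,0],[0,0,0],[0,0,0]],"gripper":[255,255,255]}'
```

```text
clock: 8.55
eef_pos: [0.5256, 0.0778, 0.0225]
orientation: [-1.932, -2.477, 0.0]
force: [-1.3, 0.9, -4.6]
opening: 0.346
clock: 8.85
eef_pos: [0.5257, 0.0778, 0.0222]
orientation: [1.932, 2.477, 0.001]
force: [-4.1, 0.7, 5.0]
opening: 0.347
```

```bash
python3 -m creep '{"translation":[[0,0,0],[0,0,0],[0,0,0],[0,0,0],[0,0,0],[0,0,0],[0,0,0],[0,0,0]],"rot":[[0,0,0],[0,0,0],[0,0,0],[0,0,0],[0,0,0],[0,0,0],[0,0,0],[0,0,0]],"gripper":[155,140,125,110,110,110,110,110]}'
python3 - <<'E'
from h import *
im=env.camera('wrist'); cv2.imwrite('pics/w6.png',im); s=env.state(); print(s['force'],s['opening'],s['eef_pos'])
im=env.camera('scene'); cv2.imwrite('pics/s6.png',cv2.resize(im[200:320,110:290],None,fx=4.2,fy=4.2,interpolation=cv2.INTER_CUBIC))
E
```

```text
clock: 9.65
eef_pos: [0.5256, 0.0777, 0.0213]
orientation: [1.932, 2.477, 0.0]
force: [0.4, 0.2, 0.0]
opening: 0.568
[ 0.29922478 -0.11404238 -1.14439859] 0.5708400873948876 [0.52558363 0.0777264  0.02133668]
```

View pics/w6.png

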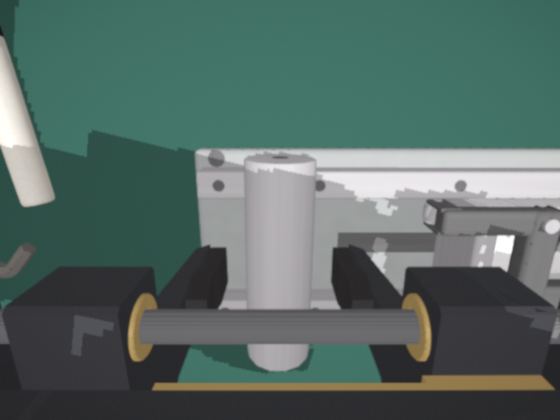

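View pics/s6.png

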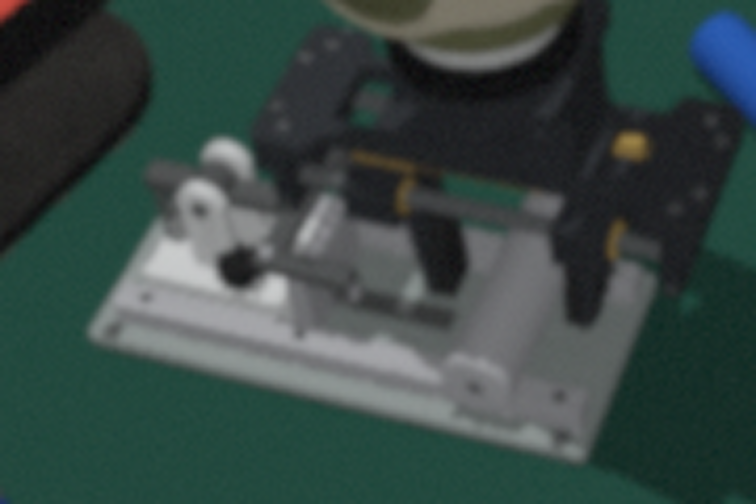

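```bash
python3 -m creep '{"translation":[[0,0,10],[0,0,20],[0,0,30],[0,0,30],[0,0,30],[0,0,0]],"rot":[[0,0,0],[0,0,0],[0,0,0],[0,0,0],[0,0,0],[0,0,0]],"gripper":[110,110,110,110,110,110]}'
python3 - <<'E'
from h import *
i=env.camera_info('wrist'); im=env.camera('wrist'); cv2.imwrite('pics/w7.png',im); s=env.state(); print(s['eef_pos'],s['joint_pos'])
c,sn=np.cos(np.radians(14.15)),np.sin(np.radians(14.15))
def S(x,y,z): return [.5261+c*x-sn*y,.0775+sn*x+c*y,z]
print(proj(i,[S(0,.05,.0415),S(0,-.05,.0415),S(0,.036,.026),S(0,-.036,.026),S(.06,.032,.058),S(-.045,.052,.012)]).round(1))
E
```

```text
clock: 10.35
eef_pos: [0.5273, 0.0777, 0.1457]
orientation: [1.928, 2.472, 0.007]
force: [0.4, 0.5, -0.2]
opening: 0.569
[0.5262855  0.07774698 0.14344889] [-7.60243056e-02  4.15499144e-01  1.47383165e+00 -2.19403969e-05
  1.24795060e+00 -3.21935618e-01]
[[276.2 136.2]
 [276.7 252. ]
 [276.3 151.4]
 [276.6 230.7]
 [354.9 161.9]
 [224.9 131.1]]
```

View pics/w7.png

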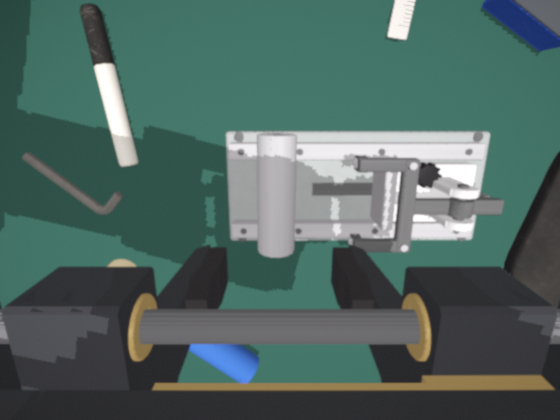

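```bash
python3 -m creep '{"translation":[[-4,-1,0],[-4,-1,0],[-4,-1,0],[-4,-1,0],[-4,-1,0],[-4,-1,0],[-4,-1,0],[-4,-1,0],[-4,-1,0],[-4,-1,0],[-4,-1,0],[0,0,0]],"rot":[[0,0,-8.2],[0,0,-8.2],[0,0,-8.2],[0,0,-8.2],[0,0,-8.2],[0,0,-8.2],[0,0,-8.2],[0,0,-8.2],[0,0,-8.2],[0,0,-8.2],[0,0,-8.0],[0,0,0]],"gripper":[255,255,255,255,255,255,255,255,255,255,255,255]}'
cat >> h.py <<'E'
c_,s_=np.cos(np.radians(14.15)),np.sin(np.radians(14.15))
def S(x,y,z): return [.5261+c_*x-s_*y,.0775+s_*x+c_*y,z]
def toS(e): d=np.array(e[:2])-[.5261,.0775]; return np.array([c_*d[0]+s_*d[1],-s_*d[0]+c_*d[1]])*1000
E
python3 - <<'E'
from h import *
i=env.camera_info('wrist'); im=env.camera('wrist'); cv2.imwrite('pics/w8.png',im); s=env.state(); print(s['eef_pos'],s['orientation'],toS(s['eef_pos']),s['joint_pos'])
o=s['orientation']; print('yaw',np.degrees(2*np.arctan2(o[1],o[0]))-90)
print(proj(i,[S(0,.05,.0415),S(0,-.05,.0415),S(0,.036,.026),S(0,-.036,.026),S(.06,.032,.058),S(.06,-.032,.058)]).round(1))
E
```

```text
clock: 11.6
eef_pos: [0.4807, 0.0667, 0.1406]
orientation: [-3.118, -0.383, 0.003]
force: [0.7, 0.3, -0.9]
opening: 0.004
[0.4811127  0.06677119 0.14073419] [-3.11697865e+00 -3.89653087e-01  2.26784000e-03] [-46.245125     0.59436888] [-1.06433921e-01  3.47234532e-01  1.59754344e+00  1.36471691e-05
  1.19830091e+00  1.21562801e+00]
yaw -435.74885403592765
[[216.2 141.8]
 [344.  141.3]
 [236.5 139.8]
 [323.6 139.5]
 [233.2  55.5]
 [326.7  55.2]]
```

View pics/w8.png

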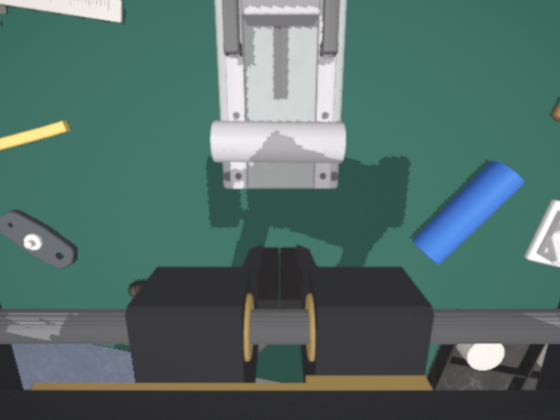

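```bash
python3 -m creep '{"translation":[[0,0,-20],[0,0,-30],[0,0,-30],[0,0,-20],[0,0,-10],[0,0,0],[0,0,0]],"rot":[[0,0,0],[0,0,0],[0,0,0],[0,0,0],[0,0,0],[0,0,0],[0,0,0]],"gripper":[255,255,255,255,255,255,255]}'
python3 - <<'E'
from h import *
i=env.camera_info('wrist'); im=env.camera('wrist'); cv2.imwrite('pics/w9.png',im); s=env.state(); print(s['eef_pos'],toS(s['eef_pos']),s['force'])
im=env.camera('scene'); cv2.imwrite('pics/s9.png',cv2.resize(im[200:320,110:290],None,fx=4.2,fy=4.2,interpolation=cv2.INTER_CUBIC))
E
```

```text
clock: 12.35
eef_pos: [0.4821, 0.0667, 0.0319]
orientation: [3.117, 0.387, 0.001]
force: [-0.1, 0.7, 0.9]
opening: 0.005
[0.48221526 0.06672259 0.03220284] [-45.1878981    0.27770984] [-0.50827275  0.82156092  0.23112083]
```

View pics/w9.png

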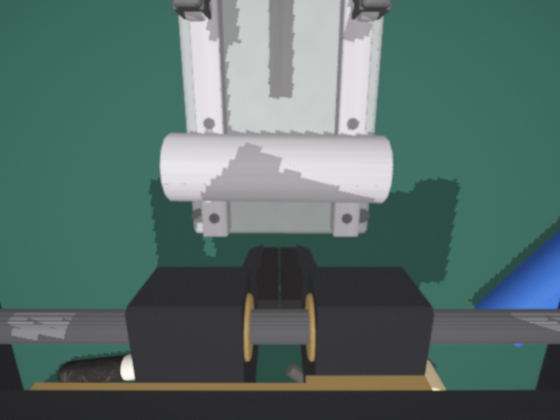

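View pics/s9.png

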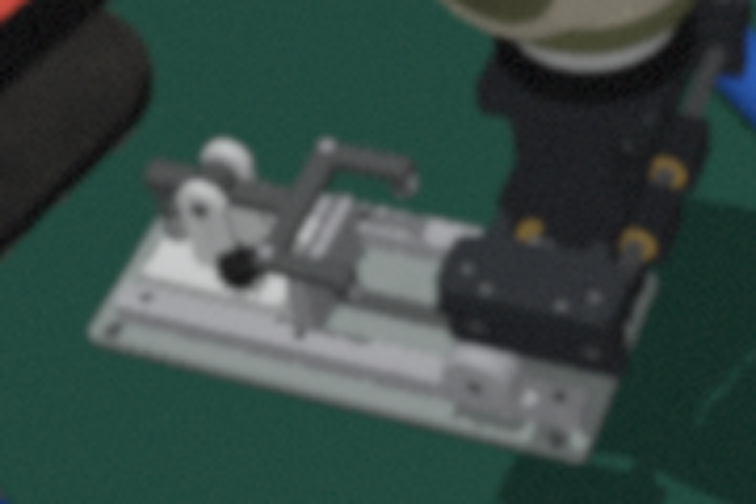

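```bash
python3 -m creep '{"translation":[[3.9,1,0],[3.9,1,0],[3.9,1,0],[1.95,0.5,0],[0.97,0.24,0],[0,0,0]],"rot":[[0,0,0],[0,0,0],[0,0,0],[0,0,0],[0,0,0],[0,0,0]],"gripper":[255,255,255,255,255,255]}'
python3 -c "
from h import *
s=env.state();print(toS(s['eef_pos']),s['force'])"
python3 -m creep '{"translation":[[0.97,0.24,0],[0.97,0.24,0],[0.97,0.24,0],[0.97,0.24,0],[0,0,0]],"rot":[[0,0,0],[0,0,0],[0,0,0],[0,0,0],[0,0,0]],"gripper":[255,255,255,255,255]}'
python3 -c "
from h import *
s=env.state();print(toS(s['eef_pos']),s['force'])"
```

```text
clock: 13.05
eef_pos: [0.4963, 0.0705, 0.0313]
orientation: [-3.118, -0.385, 0.0]
force: [-0.4, -0.3, 0.1]
opening: 0.004
[-30.64165249   0.54045921] [-0.424974   -0.26519429  0.05143049]
clock: 13.55
eef_pos: [0.5002, 0.0715, 0.0314]
orientation: [3.118, 0.385, 0.0]
force: [-0.2, -1.1, -0.9]
opening: 0.004
[-26.56382303   0.48601888] [-0.16692683 -1.13052233 -0.90732056]
```

```bash
for k in 1; do python3 -m creep '{"translation":[[0.97,0.24,0],[0.97,0.24,0],[0.97,0.24,0]],"rot":[[0,0,0],[0,0,0],[0,0,0]],"gripper":[255,255,255]}'
python3 -m creep '{"translation":[[0.97,0.24,0],[0.97,0.24,0],[0.97,0.24,0]],"rot":[[0,0,0],[0,0,0],[0,0,0]],"gripper":[255,255,255]}'
done
python3 -c "
from h import *
s=env.state();print(toS(s['eef_pos']),s['force'])
cv2.imwrite('pics/w10.png',env.camera('wrist'))"
```

```text
clock: 13.85
eef_pos: [0.5031, 0.0722, 0.0313]
orientation: [-3.118, -0.385, -0.0]
force: [-0.3, -0.2, 0.2]
opening: 0.006
clock: 14.15
eef_pos: [0.5057, 0.0728, 0.0314]
orientation: [3.118, 0.385, -0.001]
force: [-3.4, -1.7, 4.0]
opening: -0.001
[-20.96352442   0.48578063] [-3.43605821 -1.74583751  3.97892374]
```

View pics/w10.png

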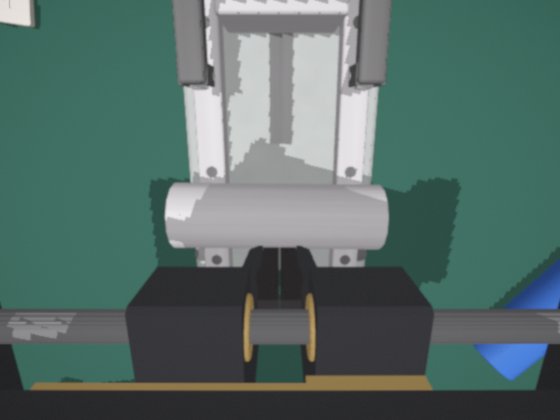

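```bash
python3 -m creep '{"translation":[[0.97,0.24,0],[0.97,0.24,0]],"rot":[[0,0,0],[0,0,0]],"gripper":[255,255]}'
python3 -m creep '{"translation":[[0.97,0.24,0],[0.97,0.24,0]],"rot":[[0,0,0],[0,0,0]],"gripper":[255,255]}'
python3 -m creep '{"translation":[[0.97,0.24,0],[0.97,0.24,0]],"rot":[[0,0,0],[0,0,0]],"gripper":[255,255]}'
python3 -c "
from h import *
s=env.state();print(toS(s['eef_pos']),s['force'])
cv2.imwrite('pics/w11.png',env.camera('wrist'))"
```

```text
clock: 14.4
eef_pos: [0.5074, 0.0733, 0.0317]
orientation: [3.118, 0.385, -0.001]
force: [-4.8, -1.4, 9.9]
opening: 0.002
clock: 14.6
eef_pos: [0.5092, 0.0737, 0.0321]
orientation: [3.118, 0.386, -0.002]
force: [-9.2, -2.0, 17.0]
opening: 0.008
clock: 14.8
eef_pos: [0.5112, 0.0742, 0.0327]
orientation: [3.117, 0.386, -0.001]
force: [-11.2, -0.7, 23.8]
opening: 0.008
[-15.24779125   0.4410235 ] [-11.194168    -0.73486318  23.78835883]
```

View pics/w11.png

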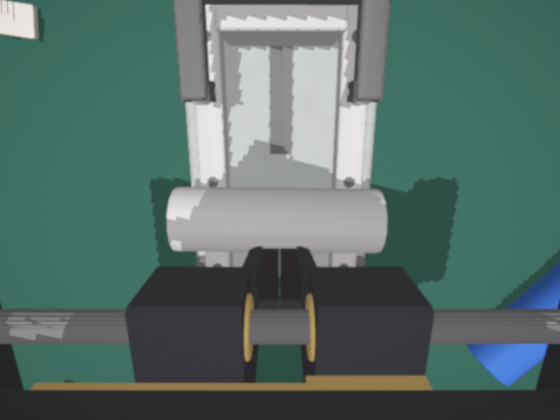

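```bash
python3 - <<'E'
from h import *
i=env.camera_info('wrist')
import cv2
def sil(x,z):
    P=[S(x+.016*np.cos(t),0,z+.016*np.sin(t)) for t in np.linspace(0,6.28,60)]
    r=proj(i,P)[:,1]; return r.min().round(1),r.max().round(1)
for x in (-2,0,2,4,6,8,10): print(x,sil(x/1000,.042))
e=env.state(); print(toS(e['eef_pos']),e['eef_pos'],e['force'])
im=cv2.imread('pics/w11.png'); g=cv2.cvtColor(im,cv2.COLOR_BGR2GRAY)
print(g[178:200,250],g[240:262,232], g[240:262,330])
cv2.imwrite('pics/c11.png',cv2.resize(im[170:300,150:400],None,fx=3.1,fy=3.1,interpolation=cv2.INTER_CUBIC))
s=env.camera('scene'); cv2.imwrite('pics/s11.png',cv2.resize(s[200:320,110:290],None,fx=4.2,fy=4.2,interpolation=cv2.INTER_CUBIC))
E
```

```text
-2 (np.float64(199.8), np.float64(264.1))
0 (np.float64(195.9), np.float64(260.4))
2 (np.float64(192.0), np.float64(256.7))
4 (np.float64(188.0), np.float64(252.9))
6 (np.float64(184.1), np.float64(249.1))
8 (np.float64(180.1), np.float64(245.4))
10 (np.float64(176.0), np.float64(241.6))
[-14.99491897   0.42150217] [0.511457   0.07424304 0.03288794] [-9.86402095 -1.57716194 21.65384392]
[153 152 152 152 153 152 153 152 151 143 137 139 145 150 153 154 156 157
 158 159 161 163] [165 165 165 164 163 160 158 155 153 149 145 137 134 133 134 134 132 131
 131 131 131 131] [166 165 165 165 163 161 160 158 156 155 151 145 135 126 124 123 124 124
 124 124 125 125]
```

View pics/c11.png

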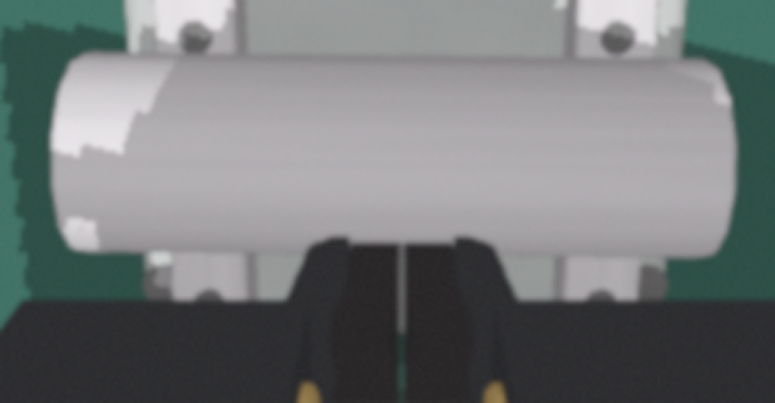

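View pics/s11.png

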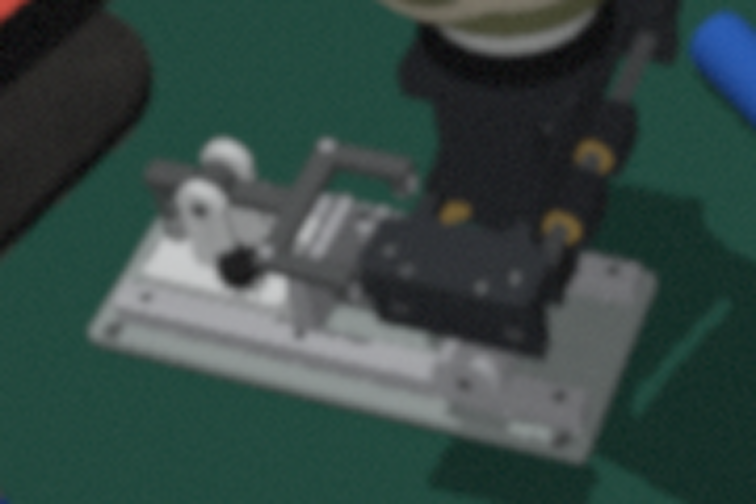

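The tool is being pushed up (Fz 24 N), so a lower edge of the finger pads is riding on the upper rear of the bar. I'll back off, tilt and go in lower.

```bash
python3 -m creep '{"translation":[[-1.94,-0.48,0],[-3.9,-1,0],[-7.8,-2,0],[-7.8,-2,0],[-5,-1.2,0],[0,0,0]],"rot":[[0,0,0],[0,0,0],[0,0,0],[0,0,0],[0,0,0],[0,0,0]],"gripper":[255,255,255,255,255,255]}'
python3 -m creep '{"translation":[[0,0,0],[0,0,0],[0,0,-5],[0,0,-5],[0,0,-2],[0,0,0],[0,0,0]],"rot":[[1.2,-4.85,0],[1.2,-4.85,0],[0,0,0],[0,0,0],[0,0,0],[0,0,0],[0,0,0]],"gripper":[255,255,255,255,255,255,255]}'
python3 - <<'E'
from h import *
i=env.camera_info('wrist'); im=env.camera('wrist'); cv2.imwrite('pics/w12.png',im); s=env.state(); print(s['eef_pos'],toS(s['eef_pos']),s['force'])
def sil(x,z):
    P=[S(x+.016*np.cos(t),0,z+.016*np.sin(t)) for t in np.linspace(0,6.28,60)]
    r=proj(i,P)[:,1]; return r.min().round(1),r.max().round(1)
for x in (-2,0,2,4,6,8,10): print(x,sil(x/1000,.042))
im=env.camera('scene'); cv2.imwrite('pics/s12.png',cv2.resize(im[200:320,110:290],None,fx=4.2,fy=4.2,interpolation=cv2.INTER_CUBIC))
E
```

```text
clock: 15.5
eef_pos: [0.4846, 0.0675, 0.0313]
orientation: [-3.118, -0.385, 0.001]
force: [-0.2, 1.2, -0.3]
opening: 0.002
clock: 16.2
eef_pos: [0.4857, 0.0677, 0.0192]
orientation: [-3.086, -0.382, -0.269]
force: [0.8, 0.2, 0.3]
opening: 0.003
[0.48560456 0.06770356 0.01932204] [-41.66162153   0.40036325] [-0.52771942 -0.24624408  0.31139051]
-2 (np.float64(139.6), np.float64(210.3))
0 (np.float64(135.0), np.float64(205.9))
2 (np.float64(130.5), np.float64(201.5))
4 (np.float64(125.9), np.float64(197.2))
6 (np.float64(121.3), np.float64(192.8))
8 (np.float64(116.7), np.float64(188.5))
10 (np.float64(112.0), np.float64(184.1))
```

View pics/w12.png

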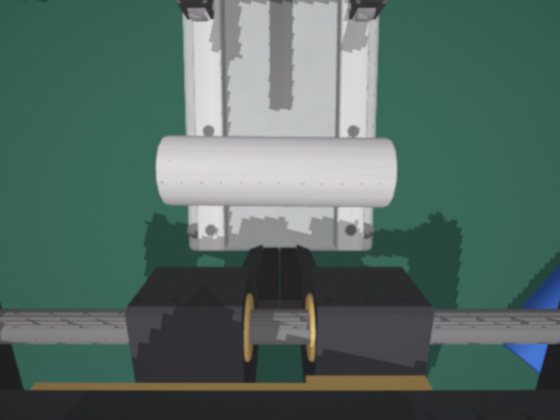

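View pics/s12.png

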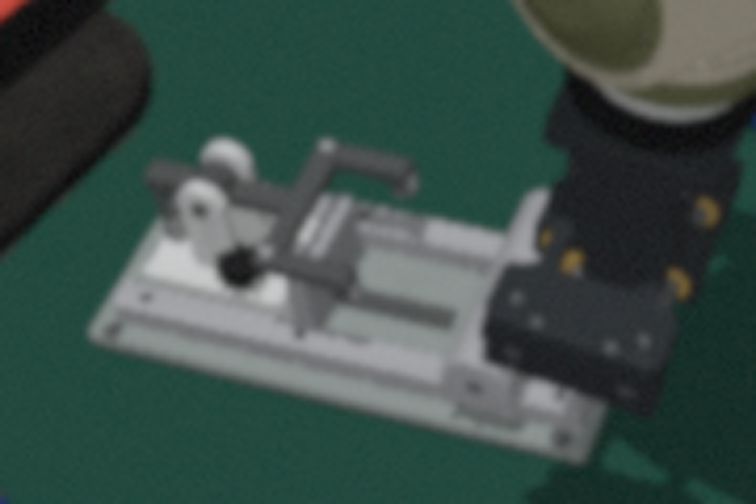

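```bash
python3 -m creep '{"translation":[[3.9,1,0],[3.9,1,0],[1.95,0.5,0],[0.97,0.24,0],[0.97,0.24,0]],"rot":[[0,0,0],[0,0,0],[0,0,0],[0,0,0],[0,0,0]],"gripper":[255,255,255,255,255]}' | grep -E "eef|force"
for k in 1 2 3; do python3 -m creep '{"translation":[[0.97,0.24,0],[0.97,0.24,0]],"rot":[[0,0,0],[0,0,0]],"gripper":[255,255]}'| grep -E "eef|force"; done
```

```text
eef_pos: [0.497, 0.0707, 0.0193]
force: [0.0, 0.2, -0.8]
eef_pos: [0.4989, 0.0711, 0.0193]
force: [-0.0, 0.4, -0.9]
eef_pos: [0.5009, 0.0716, 0.0193]
force: [0.2, 0.5, 0.5]
eef_pos: [0.5028, 0.0721, 0.0193]
force: [-0.7, 0.0, -0.9]
```

```bash
python3 -m creep '{"translation":[[0.97,0.24,0],[0.97,0.24,0]],"rot":[[0,0,0],[0,0,0]],"gripper":[255,255]}'| grep -E "eef|force"
python3 -m creep '{"translation":[[0.97,0.24,0],[0.97,0.24,0]],"rot":[[0,0,0],[0,0,0]],"gripper":[255,255]}'| grep -E "eef|force"
python3 -m creep '{"translation":[[0.97,0.24,0],[0.97,0.24,0]],"rot":[[0,0,0],[0,0,0]],"gripper":[255,255]}'| grep -E "eef|force"
```

```text
eef_pos: [0.5042, 0.0726, 0.0192]
force: [-4.0, -2.1, 2.2]
eef_pos: [0.5062, 0.0731, 0.0192]
force: [-2.6, -0.5, 0.9]
eef_pos: [0.5092, 0.0735, 0.0195]
force: [0.8, -0.1, -0.8]
```

```bash
cat > look.py <<'E'
from h import *
import sys
i=env.camera_info('wrist'); im=env.camera('wrist'); cv2.imwrite(sys.argv[1],im); s=env.state(); print(s['clock'],s['eef_pos'],toS(s['eef_pos']),s['force'])
def sil(x,z):
    P=[S(x+.016*np.cos(t),0,z+.016*np.sin(t)) for t in np.linspace(0,6.28,60)]
    r=proj(i,P)[:,1]; return r.min().round(1),r.max().round(1)
for x in range(0,90,5): print(x,*sil(x/1000,.042),end=' | ')
E
python3 look.py pics/w13.png
```

```text
18.05 [0.50936451 0.07350307 0.01950358] [-17.20481446   0.21551732] [ 0.75841811  0.23882146 -0.17658977]
0 188.8 258.1 | 5 177.9 247.4 | 10 167.0 236.6 | 15 155.9 225.9 | 20 144.7 215.1 | 25 133.3 204.2 | 30 121.9 193.3 | 35 110.4 182.4 | 40 98.7 171.3 | 45 86.8 160.3 | 50 74.9 149.3 | 55 62.9 138.1 | 60 50.7 127.0 | 65 38.4 115.8 | 70 25.9 104.6 | 75 13.3 93.3 | 80 0.6 82.0 | 85 -12.2 70.6 |
```

View pics/w13.png

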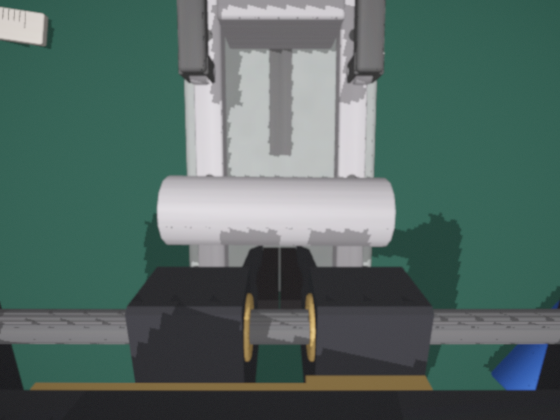

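```bash
python3 -m creep '{"translation":[[1.45,0.37,0],[1.45,0.37,0],[1.45,0.37,0],[1.45,0.37,0],[1.45,0.37,0],[1.45,0.37,0],[1.45,0.37,0],[1.45,0.37,0],[1.45,0.37,0],[1.45,0.37,0],[1.45,0.37,0],[1.45,0.37,0]],"rot":[[0,0,0],[0,0,0],[0,0,0],[0,0,0],[0,0,0],[0,0,0],[0,0,0],[0,0,0],[0,0,0],[0,0,0],[0,0,0],[0,0,0]],"gripper":[255,255,255,255,255,255,255,255,255,255,255,255]}'
python3 look.py pics/w14.png
```

```text
clock: 19.25
eef_pos: [0.5261, 0.078, 0.0193]
orientation: [-3.086, -0.381, -0.27]
force: [-0.6, -0.4, 0.7]
opening: 0.004
19.3 [0.52637589 0.07799612 0.01937181] [0.38880045 0.41362507] [ 0.23361682 -0.136511   -0.61009502]
0 226.0 295.3 | 5 215.5 284.7 | 10 204.9 274.1 | 15 194.2 263.5 | 20 183.4 252.8 | 25 172.5 242.1 | 30 161.4 231.3 | 35 150.3 220.5 | 40 139.0 209.7 | 45 127.6 198.8 | 50 116.1 187.8 | 55 104.4 176.9 | 60 92.6 165.8 | 65 80.8 154.8 | 70 68.8 143.7 | 75 56.6 132.5 | 80 44.3 121.3 | 85 31.9 110.1 |
```

View pics/w14.png

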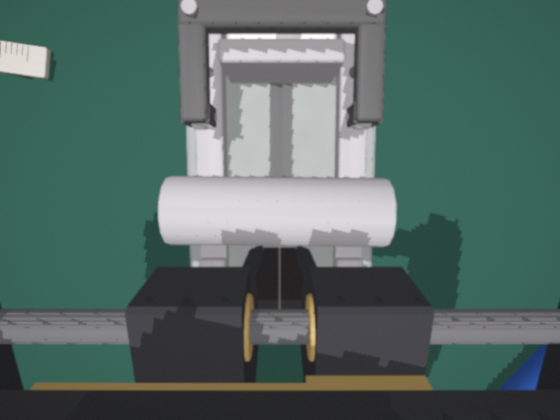

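```bash
python3 -m creep '{"translation":[[1.45,0.37,0],[1.45,0.37,0],[1.45,0.37,0],[1.45,0.37,0],[1.45,0.37,0],[1.45,0.37,0],[1.45,0.37,0],[1.45,0.37,0],[1.45,0.37,0],[1.45,0.37,0],[1.45,0.37,0],[1.45,0.37,0]],"rot":[[0,0,0],[0,0,0],[0,0,0],[0,0,0],[0,0,0],[0,0,0],[0,0,0],[0,0,0],[0,0,0],[0,0,0],[0,0,0],[0,0,0]],"gripper":[255,255,255,255,255,255,255,255,255,255,255,255]}'
python3 look.py pics/w15.png
```

```text
clock: 20.5
eef_pos: [0.5435, 0.0824, 0.0193]
orientation: [-3.086, -0.381, -0.27]
force: [0.1, -0.3, -0.2]
opening: 0.006
20.55 [0.54379723 0.08242848 0.01938428] [18.36509854  0.45265574] [ 0.31758132 -0.36616994  0.16922867]
0 262.7 332.7 | 5 252.6 322.3 | 10 242.4 311.9 | 15 232.1 301.5 | 20 221.7 291.0 | 25 211.2 280.4 | 30 200.5 269.8 | 35 189.8 259.1 | 40 179.0 248.4 | 45 168.0 237.7 | 50 156.9 226.9 | 55 145.7 216.1 | 60 134.3 205.2 | 65 122.9 194.3 | 70 111.4 183.4 | 75 99.6 172.3 | 80 87.8 161.3 | 85 75.9 150.3 |
```

View pics/w15.png

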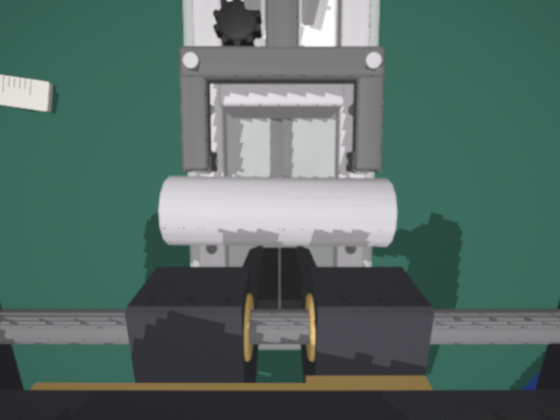

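```bash
python3 -m creep '{"translation":[[0.97,0.24,0],[0.97,0.24,0],[0.97,0.24,0],[0.97,0.24,0],[0.97,0.24,0]],"rot":[[0,0,0],[0,0,0],[0,0,0],[0,0,0],[0,0,0]],"gripper":[255,255,255,255,255]}'| grep -E "eef|force"
python3 -m creep '{"translation":[[0.97,0.24,0],[0.97,0.24,0],[0.97,0.24,0]],"rot":[[0,0,0],[0,0,0],[0,0,0]],"gripper":[255,255,255]}'| grep -E "eef|force"
python3 -m creep '{"translation":[[0.97,0.24,0],[0.97,0.24,0]],"rot":[[0,0,0],[0,0,0]],"gripper":[255,255]}'| grep -E "eef|force"
python3 -m creep '{"translation":[[0.97,0.24,0],[0.97,0.24,0]],"rot":[[0,0,0],[0,0,0]],"gripper":[255,255]}'| grep -E "eef|force"
```

```text
eef_pos: [0.5483, 0.0836, 0.0193]
force: [-0.2, -0.6, 0.8]
eef_pos: [0.5512, 0.0843, 0.0193]
force: [-0.5, -0.2, 0.0]
eef_pos: [0.5527, 0.0848, 0.0192]
force: [-3.4, -2.2, 1.9]
eef_pos: [0.5535, 0.0852, 0.0189]
force: [-8.9, -2.3, 3.5]
```

```bash
python3 -m creep '{"translation":[[0.5,0.12,0],[0.5,0.12,0]],"rot":[[0,0,0],[0,0,0]],"gripper":[255,255]}'| grep -E "eef|force"
python3 -m creep '{"translation":[[0.5,0.12,0],[0.5,0.12,0]],"rot":[[0,0,0],[0,0,0]],"gripper":[255,255]}'| grep -E "eef|force"
```

```text
eef_pos: [0.5543, 0.0855, 0.0189]
force: [-8.0, -2.2, 3.1]
eef_pos: [0.5555, 0.0858, 0.019]
force: [-7.8, -2.8, 3.8]
```

```bash
python3 -m creep '{"translation":[[0.97,0.24,0],[0.97,0.24,0]],"rot":[[0,0,0],[0,0,0]],"gripper":[255,255]}'| grep -E "eef|force"
python3 -m creep '{"translation":[[0.97,0.24,0],[0.97,0.24,0]],"rot":[[0,0,0],[0,0,0]],"gripper":[255,255]}'| grep -E "eef|force"
python3 look.py pics/w16.png
```

```text
eef_pos: [0.5577, 0.0863, 0.019]
force: [-5.2, -0.7, 2.7]
eef_pos: [0.56, 0.0868, 0.0191]
force: [-4.1, -1.3, 2.6]
22.6 [0.56029603 0.08679617 0.01915036] [35.43103961  0.65450763] [-3.46667808 -0.24868757  2.29060536]
0 296.7 367.9 | 5 286.9 357.7 | 10 277.0 347.5 | 15 267.0 337.2 | 20 257.0 326.9 | 25 246.8 316.4 | 30 236.5 306.0 | 35 226.2 295.5 | 40 215.7 285.0 | 45 205.0 274.4 | 50 194.3 263.8 | 55 183.5 253.1 | 60 172.6 242.3 | 65 161.5 231.5 | 70 150.4 220.7 | 75 139.0 209.8 | 80 127.6 198.9 | 85 116.1 188.0 |
```

View pics/w16.png

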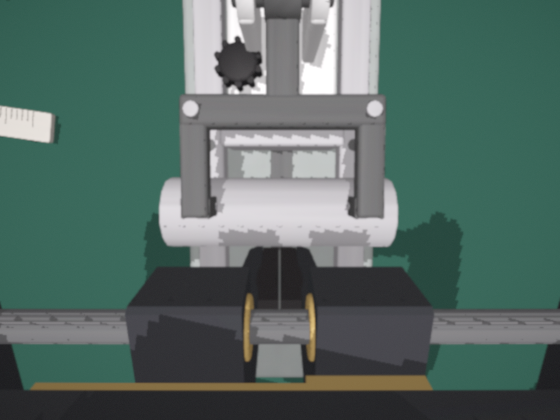

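```bash
python3 -m creep '{"translation":[[0.97,0.24,0],[0.97,0.24,0],[0.97,0.24,0]],"rot":[[0,0,0],[0,0,0],[0,0,0]],"gripper":[255,255,255]}'| grep -E "eef|force"
python3 -m creep '{"translation":[[0.97,0.24,0],[0.97,0.24,0],[0.97,0.24,0]],"rot":[[0,0,0],[0,0,0],[0,0,0]],"gripper":[255,255,255]}'| grep -E "eef|force"
python3 -m creep '{"translation":[[0.97,0.24,0],[0.97,0.24,0]],"rot":[[0,0,0],[0,0,0]],"gripper":[255,255]}'| grep -E "eef|force"
python3 look.py pics/w17.png
```

```text
eef_pos: [0.564, 0.0875, 0.0194]
force: [-2.8, -0.3, 0.8]
eef_pos: [0.5671, 0.0882, 0.0194]
force: [-1.0, -0.4, 0.8]
eef_pos: [0.569, 0.0886, 0.0194]
force: [-0.4, 0.1, 1.1]
23.45 [0.56924233 0.0886476  0.01944736] [44.55851017  0.26273828] [-0.87504411  0.38610098 -0.34608696]
0 314.1 386.1 | 5 304.5 376.0 | 10 294.9 365.9 | 15 285.0 355.7 | 20 275.2 345.5 | 25 265.2 335.2 | 30 255.1 324.8 | 35 244.9 314.4 | 40 234.6 304.0 | 45 224.3 293.5 | 50 213.8 282.9 | 55 203.2 272.3 | 60 192.5 261.7 | 65 181.7 251.1 | 70 170.7 240.3 | 75 159.6 229.6 | 80 148.5 218.8 | 85 137.2 207.9 |
```

View pics/w17.png

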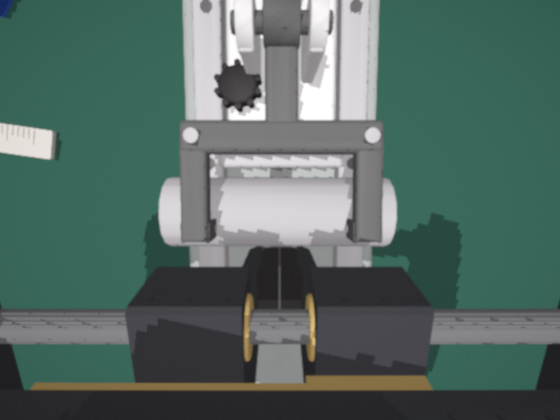

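```bash
python3 -m creep '{"translation":[[0.97,0.24,0],[0.97,0.24,0]],"rot":[[0,0,0],[0,0,0]],"gripper":[255,255]}'| grep -E "eef|force"
python3 -m creep '{"translation":[[0.97,0.24,0],[0.5,0.12,0]],"rot":[[0,0,0],[0,0,0]],"gripper":[255,255]}'| grep -E "eef|force"
python3 look.py pics/w18.png
```

```text
eef_pos: [0.5709, 0.0891, 0.0194]
force: [-0.7, -0.6, -0.5]
eef_pos: [0.5723, 0.0895, 0.0194]
force: [0.3, -0.7, -0.2]
23.9 [0.57235782 0.08949223 0.0193954 ] [47.78595365  0.32012693] [-0.561541   -0.03245807  0.13585149]
0 320.7 393.0 | 5 311.1 383.0 | 10 301.5 372.9 | 15 291.8 362.7 | 20 282.0 352.5 | 25 272.1 342.3 | 30 262.1 332.0 | 35 252.0 321.6 | 40 241.7 311.2 | 45 231.4 300.7 | 50 221.0 290.2 | 55 210.5 279.6 | 60 199.8 269.1 | 65 189.1 258.4 | 70 178.2 247.7 | 75 167.2 237.0 | 80 156.2 226.2 | 85 145.0 215.4 |
```

View pics/w18.png

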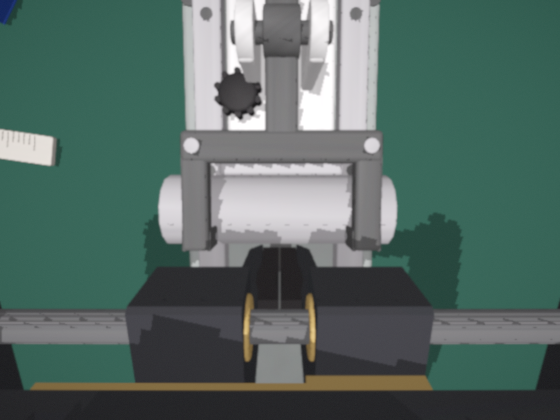

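```bash
python3 -m creep '{"translation":[[0.5,0.12,0],[0.5,0.12,0],[0,0,0]],"rot":[[0,0,0],[0,0,0],[0,0,0]],"gripper":[255,255,255]}'| grep -E "eef|force"
python3 -m creep '{"translation":[[0.5,0.12,0],[0.5,0.12,0],[0,0,0]],"rot":[[0,0,0],[0,0,0],[0,0,0]],"gripper":[255,255,255]}'| grep -E "eef|force"
python3 look.py pics/w19.png
```

```text
eef_pos: [0.5731, 0.0897, 0.0193]
force: [-1.1, 0.1, 0.3]
eef_pos: [0.5735, 0.0899, 0.0192]
force: [-4.6, -1.1, 2.1]
24.55 [0.57347568 0.08986392 0.01918683] [48.96075326  0.40726988] [-4.03392789 -2.13946549  2.16968826]
0 323.0 395.5 | 5 313.5 385.5 | 10 303.9 375.5 | 15 294.2 365.3 | 20 284.4 355.1 | 25 274.5 344.9 | 30 264.5 334.6 | 35 254.5 324.2 | 40 244.3 313.8 | 45 234.0 303.4 | 50 223.6 292.9 | 55 213.1 282.3 | 60 202.4 271.7 | 65 191.7 261.1 | 70 180.9 250.4 | 75 169.9 239.6 | 80 158.8 228.9 | 85 147.6 218.0 |
```

```bash
python3 - <<'E'
import cv2,numpy as np
a=cv2.imread('pics/w18.png')[130:260,150:410];b=cv2.imread('pics/w19.png')[130:260,150:410]
cv2.imwrite('pics/c19.png',cv2.resize(np.vstack([a,b]),None,fx=2.2,fy=2.2,interpolation=cv2.INTER_CUBIC))
E
```

```text
(no output)
```

View pics/c19.png

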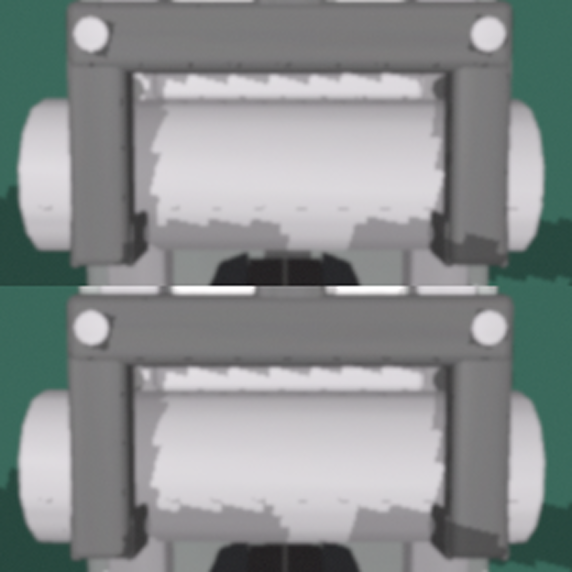

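The force rose sharply with the bar at x≈72 mm, which is 8 mm past the estimated roller axis (64 mm), so the bar is home. Retreating.

```bash
python3 -m creep '{"translation":[[-0.97,-0.24,0],[-1.9,-0.5,0],[-5.8,-1.45,0],[-10,-2.5,0],[-15,-3.8,0],[-20,-5,0],[-20,-5,0],[-10,-2.5,0],[0,0,20],[0,0,30],[0,0,20],[0,0,0]],"rot":[[0,0,0],[0,0,0],[0,0,0],[0,0,0],[0,0,0],[0,0,0],[0,0,0],[0,0,0],[0,0,0],[0,0,0],[0,0,0],[0,0,0]],"gripper":[255,255,255,255,255,255,255,255,255,255,255,255]}'
python3 look.py pics/w20.png; python3 -c "
from h import *
im=env.camera('scene'); cv2.imwrite('pics/s20.png',cv2.resize(im[200:320,110:290],None,fx=4.2,fy=4.2,interpolation=cv2.INTER_CUBIC))"
```

```text
clock: 25.75
eef_pos: [0.4917, 0.0688, 0.0917]
orientation: [-3.086, -0.382, -0.278]
force: [-0.7, 0.6, -0.3]
opening: 0.006
25.8 [0.49090504 0.06887271 0.09016896] [-36.23615254   0.23827775] [ 0.73010717  0.46747369 -0.41023264]
0 155.3 203.0 | 5 147.7 195.6 | 10 140.0 188.2 | 15 132.3 180.7 | 20 124.6 173.3 | 25 116.8 165.8 | 30 109.0 158.3 | 35 101.1 150.8 | 40 93.2 143.2 | 45 85.2 135.6 | 50 77.2 128.0 | 55 69.1 120.4 | 60 61.0 112.8 | 65 52.8 105.1 | 70 44.6 97.4 | 75 36.3 89.7 | 80 28.0 82.0 | 85 19.6 74.2 |
```

View pics/w20.png

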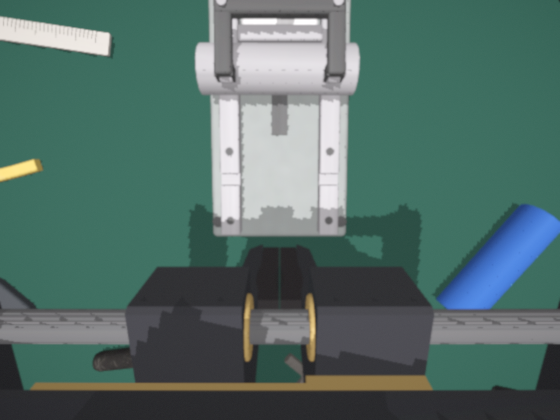

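View pics/s20.png

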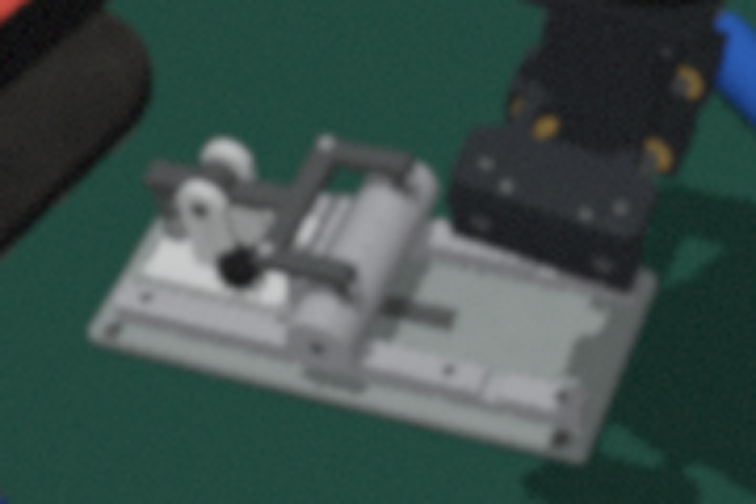

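```bash
python3 -m creep '{"translation":[[0,0,0],[0,0,0],[0,0,0],[0,0,0],[0,0,0]],"rot":[[0,0,0],[0,0,0],[0,0,0],[0,0,0],[0,0,0]],"gripper":[255,255,255,255,255]}'
python3 - <<'E'
from h import *
a=cv2.imread('pics/w20.png'); b=env.camera('wrist'); g=lambda m:cv2.cvtColor(m,cv2.COLOR_BGR2GRAY).astype(int)
for m in (a,b): print(g(m)[36:52:1,280],g(m)[86:102,280],g(m)[62,192:202],g(m)[62,354:364])
t=env.camera('top'); cv2.imwrite('pics/t21.png',cv2.resize(t[100:310,100:430],None,fx=2.3,fy=2.3))
E
```

```text
clock: 26.35
eef_pos: [0.4904, 0.069, 0.0891]
orientation: [-3.086, -0.381, -0.269]
force: [-0.1, 0.2, 0.8]
opening: 0.005
[227 223 212 192 162 133 144 171 189 197 203 206 209 210 212 213] [181 177 173 168 162 152 143 134 120 107  97  96  96  96  97  96] [ 96  97 122 175 214 223 224 224 224 224] [224 224 224 220 205 168 118  97  96  96]
[139 132 157 181 193 200 204 207 208 210 211 213 215 216 216 217] [162 155 146 137 128 113  98  94  95  94  95  94  95  99 116 131] [ 95 101 134 183 214 222 222 223 222 223] [225 225 225 225 225 223 213 179 125  97]
```

View pics/t21.png

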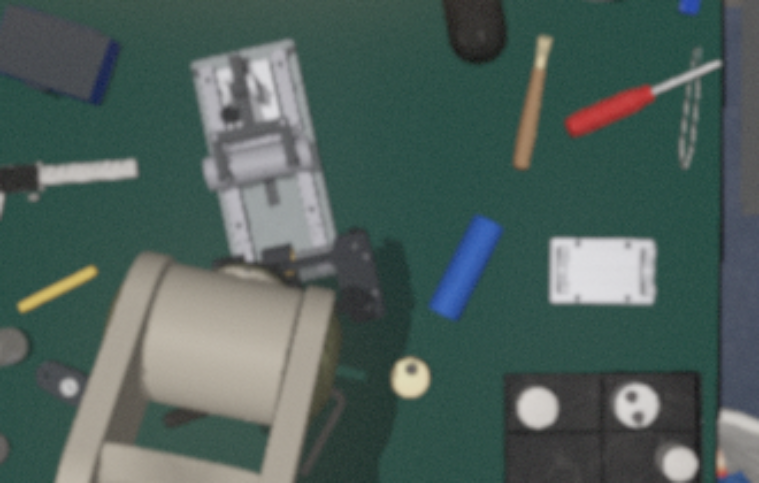

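```bash
python3 -c "
from rig import env
print(env.sign_off())"
```

```text
the job is handed in; nothing more can be done
None
```

The bar is home against the stop with the fork over it, and I handed the job in at about 26.5 s of the 72 s allowed. The hand-in gave no verdict.

**What I did:** I lifted the bar from its rest, laid it in the notch, let go and raised clear. Then I turned the shut gripper a quarter turn and pushed the bar along the rails without gripping it.
- **Failed first push:** the edge of the finger pads rode up on the bar, with 24 N upward and 11 N back on the tool. The bar only reached x≈4 mm, before the zone where the 18 N limit applies. I backed off and it rolled back into the notch. I then tilted the tool 10° and pushed lower down.
- **Second push:** it took about 4 N to leave the notch and about 9 N to go under the rollers. The force then fell to zero past the roller axis, and I stopped at about 5 N against the stop.

**Last checks:**
- **Position:** the wrist picture puts the bar at x≈72 mm, about 1.5 mm off the middle and square across the rails. The arm was clear.
- **Fork angle:** I could not read it directly. I judged the bar home from the sharp rise in force and the last pictures.
- **Roller axis:** the two estimates disagree slightly. First contact with the rollers puts it at about 64 mm, and the fall of the force puts it at about 66 mm.
- **Bar at rest:** the last two wrist pictures were only roughly comparable, because the arm settled about 1 mm between them. They show no sign of the bar moving.
- **Bystanders:** the disc and screwdriver are where they were. The marker was hidden by the arm in the last view, but nothing came near it.

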